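# Reset the tripped oven limiter with the stylus and keep the button down

### The job

The drying oven's over-temperature limiter has tripped. Take the slim black-handled stylus out of the wooden tool stand and push its tip down through the guard holes of the grey limiter box to find the reset button: under one hole is the springy reset button, under the other a stiff blanking plug that looks the same and must not be forced in. Press the reset button all the way down with the stylus and finish while still gripping the stylus and holding the button down; leave the other tools, jar, sieve and tins where they are.

Things in the scene. Friction and masses are not known exactly. Their poses are not given: they have to be found in the camera images.
- stylus: stylus upright in one of the stand's three holes, the only tool there with a plain round black handle. From the top: handle 16 mm diameter, 50 mm high; steel flange 26 mm diameter, 4 mm thick, resting on the stand; steel shaft 8 mm diameter, 65 mm long, flat tip. Origin: centre of the flange's underside (at the stand's top); z up the handle, which spans z = 4 to 54 mm. About 0.09 kg
- stylus_tip (a point): centre of the stylus's lower end, 65 mm below the stylus's origin along its axis
- stand: fixed light wooden block 55 x 210 x 72 mm (x, y, z); origin at the centre of its underside. Three vertical 11 mm through holes at y = -75, 0 and +75 mm of its own frame hold the stylus, tamper and brush in any order
- limiter_box: fixed grey box 180 x 220 x 75 mm (x, y, z) with a level top panel, on the other side of the robot's middle line from the stand; origin at the centre of its underside. Nothing rises more than 2 mm above the panel, which has a black strip along the edge at its +x side
- hole_left (a point): centre of the mouth, on the panel, of the guard hole at y = +50 mm of the box's frame: a round vertical hole 17 mm in diameter. 13 to 25 mm below the panel lies the flat black 14 mm round top of either the reset button or the blanking plug; which of the two and how deep are not known beforehand. The z axis points up
- hole_right (a point): the same for the guard hole at y = -50 mm of the box's frame; it has the other one of the two, at its own depth of 13 to 25 mm
- reset_button (a joint): how far the reset button is pushed down, in m: 0 at rest, 0.006 against its hard stop. Springy: starts to move at 1.8 N, rises 0.7 N per mm, fully down at 6 N; comes back up when let go
- blank_plug (a joint): how far the blanking plug in the other hole is pushed down, in m: 0 at rest. Much stiffer: 5 N per mm from 0 N; more than 0.004 (20 N) forces it out of its seat, which fails the job
- tamper: bystander in the stand: steel disc 40 mm diameter on top of a short stem, on the same flange and shaft as the stylus; top 40 mm above the stand. Origin at the flange's underside. Loose, leave in place
- brush: bystander in the stand: wooden head 16 x 45 mm with grey bristles upward, on the same flange and shaft; top 42 mm above the stand. Origin at the flange's underside. Loose, leave in place
- sieve: bystander: small open brass sieve, 108 mm diameter, 45 mm high, origin at its underside; loose
- jar: bystander: glass jar with black lid, 72 mm diameter, 100 mm high, origin at its underside; loose
- tin0: bystander: aluminium sample tin, 68 mm diameter, 45 mm high, origin at its underside; loose
- tin1: bystander: another such tin
Things that resemble listed ones, but are neither listed nor needed, are in the scene too. Leave any purple, red or yellow look-alike of the stylus alone.

How it is judged:
By the outcome, as a careful person would: the job done as asked, in the order asked, and still so for the second after the job is handed in, while the arm keeps its last pose, push and grip.
It also fails if it takes over 58 s, if anything falls off the work surface, if the arm or the gripper's body presses on something with over 40 N, if the wrist force passes 120 N, or if a joint passes its speed limit or range.

### The arm

A 6-joint arm with a two-finger parallel gripper is mounted at the origin on the work surface. World frame = base frame: x ahead of the robot, y to its left, z up, the work surface at z = 0. Lengths are in mm, angles in rad, forces in N, time in s.
With the tool pointing down it reaches from about 275 to 750 mm from the base axis. Payload 10.2 kg.
Tool frame: the origin (TCP) lies between the finger pads; the fingertips stand 8 mm ahead of it and the grasp point (between the pads) lies 11 mm behind it; z points along the fingers, x is the direction in which the jaws open and shut, and the axes are right-handed (so a half turn about z gives the same grasp; the last joint's range is limited). The gripper opens to 85 mm and grips with 20 to 120 N. Pads are 22 mm wide; open, the fingers measure 114 mm over their backs; the gripper's body (76 mm by 85 mm) begins 54 mm behind the grasp point. The pads swing forward as they close: fully open they stand 13 mm farther back than shut.
Start: joints at [0.916, 0.313, 1.498, -0, 1.331, -0.223], TCP at [219.729, 476.813, 239.294] pointing down, gripper open.
Joint ranges: [-2.94, 2.94], [-0.97, 2.17], [0.19, 2.56], [-1.23, 4.37], [0.02, 3.11], [-2.88, 2.88]. Speed limits (rad/s): [2.39, 2.39, 3.01, 3.14, 3.14, 3.14].

### API

Orientations are given as a unit quaternion [w, x, y, z].
In Python, from rig import sense, eyes, ctrl gives the robot as it stands.
- The arm moves only by the tool move_arm, never from a script. Its argument "rows" is a list that holds one entry, the list of rows, each a list of 5 numbers: the shift along the tool's x, y, z in mm, then the turn about the tool's z in units of 6 degrees (1.0 is 6 degrees), then the gripper command: -1 is shut, 1 is fully open, values between are in proportion. In form: [[[dx, dy, dz, roll, jaw], ...]]. A call has 1 to 12 rows; each row is the pose to reach, as a shift and turn from the pose measured when the call began, along the tool's axes at that moment; what a row does not reach only later rows make up. A row lasts 1/8 s, in which the tool goes at most 62.5 mm and 10.7 degrees, less where a joint would pass 70% of its speed; a pose out of reach is approached as far as the arm can. A call with a gripper value outside its range is refused whole. The fingers move at their own pace and stop on an object; "squeeze" is the grip in N (left out, the last holds). Time passes only in rows, so rows that repeat a pose let the fingers close. It gives the time, the measured TCP pose, the force and the opening at its end, in the units of the state.
- sense(): the state, without advancing time (a new reading comes with each control period).
- eyes.capture(name): name is "side" or "top" or "wrist"; returns a dict with "color" (384x512x3 uint8, blue, green, red), "vertical_fov" (degrees; the focal length in pixels is half the picture's height over the tangent of half this angle, whatever the lens; pixels are square), "cx", "cy" (the principal point, pixels), "xyz" and "attitude" of the camera in the world. Camera axes: x right, y down, z forward; pixel columns grow to the right and rows downward; lengths in mm; the calibration is good to about 2 mm. A picture is of the moment at which its call begins. There is no depth.
- ctrl.finish_job(): hands the job in, once; it reports no verdict.
The state is a dict: "time_s": time; "joints": joint angles; "dq": joint speeds; "tau": joint torques, N m; "eef_pos": TCP position; "ee_rot": TCP orientation; "force": force on the tool from outside, world axes, zero at the start; "wrist_torque": the same for the moment, N m; "grip_width": opening from 0.0 (shut) to 1.0 (fully open).
Only numpy, scipy, OpenCV 4.12 (cv2) and the standard library are available. Lean on these libraries where they do the work, as an engineer would, in place of code of your own. Each camera call takes 0.05 s, during which the arm holds its last target. There are 200 camera calls.

## Working session

There is one attempt and no reset: what is moved stays moved. The work goes in short steps, Python scripts to look and compute and a tool call to move; the robot and the scene stay as the last step left them, time stands still between calls to the robot, and variables do not carry over. Pictures are saved under pics/ and viewed, about 8 in all and at most 12, crops included, and the job is handed in when it is done.

Besides the shell and the picture viewer there is one more tool, called after "Request:" by a JSON object that holds its "api" and its "payload". move_arm: Moves the arm, as the interface text tells. Its arguments: {"type":"object","properties":{"rows":{"type":"array","items":{"type":"array","items":{"type":"array","items":{"type":"number"}}}},"squeeze":{"type":"number"}},"required":["rows"]}

```bash
mkdir -p pics; cat > h.py <<'E'
import numpy as np, cv2, json
from scipy.spatial.transform import Rotation as R
from rig import sense, eyes, ctrl
def q2R(q): return R.from_quat([q[1],q[2],q[3],q[0]]).as_matrix()
def cap(n,f):
    c=eyes.capture(n); cv2.imwrite(f'pics/{f}.png',c['color'])
    json.dump({k:np.asarray(v).tolist() for k,v in c.items() if k!='color'},open(f'pics/{f}.json','w'))
    return c
def load(f): return json.load(open(f'pics/{f}.json'))
def att(c):
    a=np.array(c['attitude'],float); return q2R(a) if a.size==4 else a.reshape(3,3)
def foc(c): return 192/np.tan(np.radians(c['vertical_fov']/2))
def ray(c,u,v):
    d=att(c)@np.array([(u-c['cx'])/foc(c),(v-c['cy'])/foc(c),1]); return np.array(c['xyz'],float),d
def atz(c,u,v,z):
    o,d=ray(c,u,v); return o+d*(z-o[2])/d[2]
def proj(c,p):
    q=att(c).T@(np.array(p,float)-np.array(c['xyz'])); return q[:2]/q[2]*foc(c)+[c['cx'],c['cy']]
def tri(rs):
    A=0;b=0
    for o,d in rs:
        d=d/np.linalg.norm(d);P=np.eye(3)-np.outer(d,d);A=A+P;b=b+P@o
    return np.linalg.solve(A,b)
E
python3 - <<'E'
from h import *
ims=[cap(n,n+'0') for n in('top','side','wrist')]
for c in ims: print({k:v for k,v in c.items() if k!='color'})
print(sense())
E
```

```text
{'vertical_fov': 49.7580686523693, 'cx': 251.84687002110854, 'cy': 191.0530872793218, 'xyz': array([522.44367699,  -5.38623543, 923.48374121]), 'attitude': array([-0.02683425,  0.71264499, -0.69910034,  0.05172784])}
{'vertical_fov': 52.033617002715545, 'cx': 251.4082354869073, 'cy': 193.9399251528443, 'xyz': array([ 331.15615322, -777.84075455,  726.76233637]), 'attitude': array([-0.42073815,  0.889405  , -0.16104999,  0.07746653])}
{'vertical_fov': 71.1489535847385, 'cx': 261.53353425726294, 'cy': 191.51974702060858, 'xyz': array([145.81282173, 510.42740213, 373.63528921]), 'attitude': array([0.13531312, 0.83113819, 0.5325177 , 0.0855837 ])}
{'time_s': 0.15, 'joints': array([ 9.15627193e-01,  3.13281506e-01,  1.49824878e+00,  3.91777255e-07,
        1.33099713e+00, -2.23415571e-01]), 'dq': array([-1.63486968e-03, -2.82199712e-03, -2.40451809e-03,  1.66531992e-04,
        7.75737132e-04,  9.61821228e-05]), 'tau': array([ 1.44814479e-03, -4.12371504e+01, -2.59795994e+01, -2.16800559e-04,
        3.30555871e-03, -3.51919880e-05]), 'eef_pos': array([219.59797355, 476.66559445, 238.89217985]), 'ee_rot': array([ 1.58374299e-04,  8.42159090e-01,  5.39228940e-01, -4.39731082e-04]), 'force': array([-0.29560569, -0.41576799, -0.25240592]), 'wrist_torque': array([-0.02985464, -0.0266557 , -0.00635961]), 'grip_width': 0.9996981314840193}
```

View pics/top0.png

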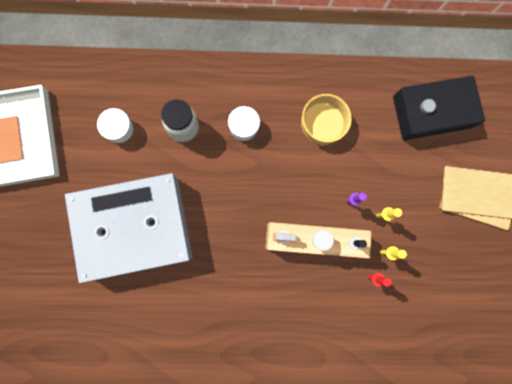

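View pics/side0.png

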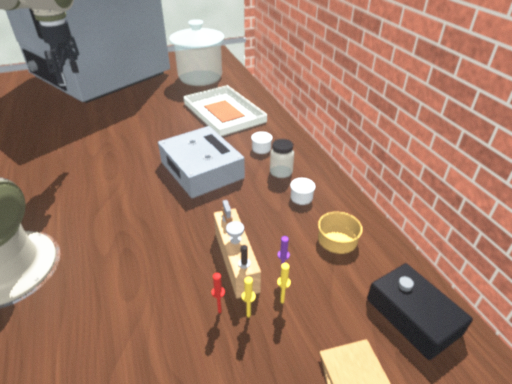

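Candidates for the stylus in the top picture are black (360,243) in the stand, purple (357,199), yellow (389,214) and (395,254), and red (380,281). I choose the black one in the stand, at the -y end. I'll check it in a close crop, together with the box.

```bash
python3 - <<'E'
import cv2,numpy as np
t=cv2.imread('pics/top0.png');s=cv2.imread('pics/side0.png')
def cr(i,x,y,w,h,k):return cv2.resize(i[y:y+h,x:x+w],None,fx=k,fy=k,interpolation=cv2.INTER_CUBIC)
a=cr(t,260,205,133,100,3);b=cr(s,200,195,100,100,4)
c=cr(t,62,170,133,115,3)
o=np.zeros((600,800,3),np.uint8);o[:300,:399]=a;o[:400,400:800]=b;o[300:,:399]=c[:300]
o[400:600,400:800]=cr(s,155,125,100,70,4)[:200]
cv2.imwrite('pics/crop0.png',o)
E
```

```text
(no output)
```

View pics/crop0.png

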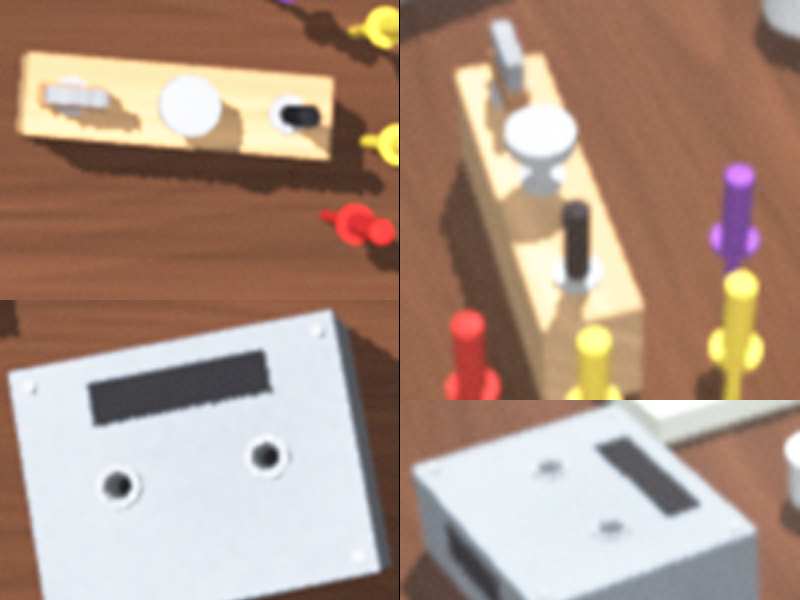

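The crop confirms it: the black plain round handle stands in the -y hole of the stand. The flange is at top px (356.7,243), the handle top at (364,243.7). The hole mouths are at (101.3,231.7) and (150.7,222).

```bash
python3 - <<'E'
from h import *
t=load('top0');s=load('side0')
print('flange',atz(t,356.7,243,76),atz(s,244.25,262.75,76))
print('htop',atz(t,364,243.7,126),atz(s,244,246.5,126))
print('tri',tri([ray(t,364,243.7),ray(s,244,246.5)]))
for n,a,b in(('L',(101.3,231.7),(192.25,141.75)),('R',(150.7,222),(207.75,156.75))):
    print(n,atz(t,*a,75),atz(s,*b,75),tri([ray(t,*a),ray(s,*b)]))
c=[atz(t,260+x/3,205+y/3,72) for x,y in((25,52),(334,77),(331,160),(18,134))]
print('stand corners',np.round(c,1).tolist())
s_=sense();M=q2R(s_['ee_rot']);print(M.round(3))
tgt=np.array([395,-170,239]);print(M.T@(tgt-s_['eef_pos']))
E
```

```text
flange [ 514.73544875 -251.47835997   76.        ] [ 515.20933049 -248.33572      76.        ]
htop [ 514.08576041 -251.17820611  126.        ] [ 515.39333197 -247.66188147  126.        ]
tri [ 514.28970574 -250.29581485  129.0242746 ]
L [528.66113812 267.5161839   75.        ] [529.61013819 270.44603998  75.        ] [528.77270519 266.73231224  77.33608079]
R [549.97440445 169.67401138  75.        ] [552.25668908 173.10657574  75.        ] [550.55577673 168.88143366  78.02223789]
stand corners [[553.8, -69.6, 72.0], [540.6, -283.5, 72.0], [483.9, -280.6, 72.0], [498.1, -65.6, 72.0]]
[[ 0.418  0.908 -0.001]
 [ 0.908 -0.418 -0.001]
 [-0.001 -0.    -1.   ]]
[-5.13923691e+02  4.29912363e+02  2.71396536e-01]
```

Request:
{"api": "move_arm", "payload": {"rows": [[[-536,572,20,0,-0.05],[-536,572,20,0,-0.05],[-536,572,20,0,-0.05],[-536,572,20,0,-0.05],[-536,572,20,0,-0.05],[-536,572,20,0,-0.05],[-536,572,20,0,-0.05],[-536,572,20,0,-0.05],[-536,572,20,0,-0.05],[-536,572,20,0,-0.05],[-536,572,20,0,-0.05],[-536,572,20,0,-0.05]]], "squeeze": 70}}

```text
time_s: 1.65
eef_pos: [502.3, -219.9, 219.9]
ee_rot: [0.0, 0.842, 0.539, -0.0]
force: [0.8, 0.2, -0.1]
grip_width: 0.477
```

Request:
{"api": "move_arm", "payload": {"rows": [[[-22,23,10,0,-0.05],[-22,23,10,0,-0.05],[-22,23,10,0,-0.05]]]}}

```text
time_s: 2.02
eef_pos: [513.8, -248.8, 209.9]
ee_rot: [-0.0, 0.842, 0.539, -0.0]
force: [0.4, 0.5, 0.0]
grip_width: 0.475
```

```bash
python3 - <<'E'
from h import *
c=cap('wrist','w1');s=sense();print(s['eef_pos'],s['joints'],s['force'],s['time_s'])
for p in((514.6,-250,76),(514.6,-250,126)): print(proj(c,p))
cv2.imwrite('pics/w1b.png',cv2.resize(c['color'],None,fx=1.5,fy=1.5,interpolation=cv2.INTER_CUBIC))
E
```

```text
[ 513.87653338 -248.5661909   210.28325791] [-6.55383674e-01  4.36174811e-01  1.39902428e+00 -7.44911568e-04
  1.30646762e+00 -1.79465997e+00] [-0.00927986 -0.27536228 -0.39503826] 2.075
[261.34138093 185.13589837]
[261.23380858 201.964723  ]
```

View pics/w1b.png

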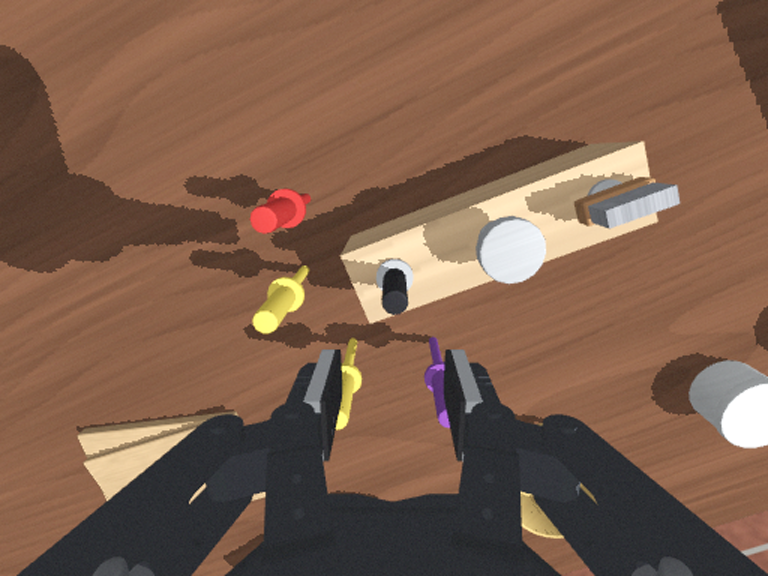

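The wrist view shows the black handle's top at (395,300) in the enlarged picture. That puts it directly under the TCP to within 1 mm, and the fingers' path is clear. I'll descend and grip.

Request:
{"api": "move_arm", "payload": {"rows": [[[1,0,50,0,-0.05],[1,0,90,0,-0.05],[1,0,105,0,-0.05],[1,0,115,0,-0.05],[1,0,115,0,-0.05],[1,0,115,0,-1],[1,0,115,0,-1],[1,0,115,0,-1],[1,0,115,0,-1],[1,0,115,0,-1],[1,0,115,0,-1],[1,0,115,0,-1]]], "squeeze": 70}}

```text
time_s: 3.58
eef_pos: [514.7, -248.0, 96.5]
ee_rot: [0.001, 0.842, 0.539, 0.0]
force: [-1.0, 1.8, 6.2]
grip_width: 0.172
```

Request:
{"api": "move_arm", "payload": {"rows": [[[0,0,-10,0,-1],[0,0,-30,0,-1],[0,0,-60,0,-1],[0,0,-100,0,-1],[0,0,-115,0,-1],[0,0,-115,0,-1]]]}}

```text
time_s: 4.32
eef_pos: [514.7, -247.9, 211.8]
ee_rot: [0.002, 0.842, 0.539, 0.0]
force: [0.5, 0.6, -1.3]
grip_width: 0.169
```

```bash
python3 - <<'E'
from h import *
c=cap('side','s2')['color'];w=cap('wrist','w2')['color'];s=sense();print(s['eef_pos'],s['force'],s['grip_width'])
o=np.zeros((384,800,3),np.uint8);o[:,:400]=w[:,56:456];o[:,400:]=cv2.resize(c[150:310,150:317],(400,384),interpolation=cv2.INTER_CUBIC)
cv2.imwrite('pics/c2.png',o)
E
```

```text
[ 514.12466028 -247.47320527  209.96499417] [ 0.70044814 -0.5829867  -1.60236599] 0.16831383801137886
```

View pics/c2.png

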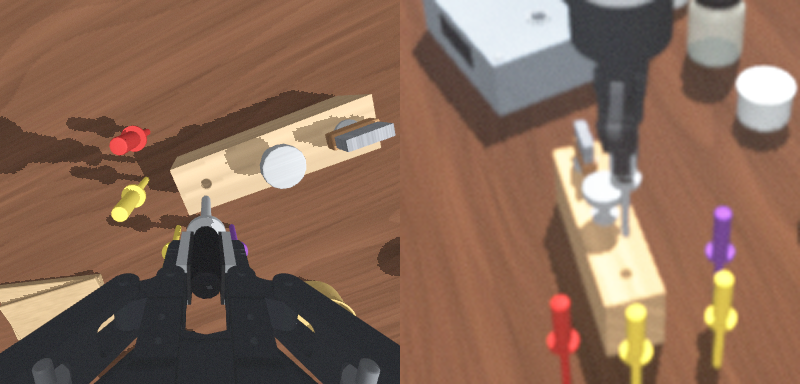

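The stylus is held upright and its stand hole is empty. The other tools are untouched. I'll carry it over to the right hole.

Request:
{"api": "move_arm", "payload": {"rows": [[[0,0,-25,0,-1],[395,-141,-25,0,-1],[395,-141,-25,0,-1],[395,-141,-25,0,-1],[395,-141,-25,0,-1],[395,-141,-25,0,-1],[395,-141,-25,0,-1],[395,-141,-25,0,-1],[395,-141,-25,0,-1],[395,-141,5,0,-1],[395,-141,5,0,-1],[395,-141,5,0,-1]]]}}

```text
time_s: 5.92
eef_pos: [551.5, 169.6, 205.4]
ee_rot: [-0.0, 0.842, 0.539, -0.0]
force: [0.2, -0.5, -0.3]
grip_width: 0.17
```

```bash
python3 - <<'E'
from h import *
s=sense();p=s['eef_pos'];print(p,s['force'],s['time_s'],s['grip_width'])
w=cap('wrist','w3');cap('side','s3');cap('top','t3')
for n in('w3','s3','t3'):
    c=load(n);print(n,[proj(c,q).round(1).tolist() for q in([p[0],p[1],p[2]-89.5],[529,268.5,75],[551,171,75])])
c=cv2.imread('pics/s3.png')
o=np.zeros((400,800,3),np.uint8);o[:,:400]=cv2.resize(w['color'][100:300,162:362],(400,400),interpolation=cv2.INTER_CUBIC)
o[:,400:]=cv2.resize(c[90:190,150:250],(400,400),interpolation=cv2.INTER_CUBIC)
cv2.imwrite('pics/c3.png',o)
E
```

```text
[551.48095607 169.64083443 205.41663768] [ 0.16975019 -0.52976564 -0.34289505] 5.925 0.17002121003941706
w3 [[262.1, 198.4], [345.8, 123.3], [263.1, 184.0]]
s3 [[206.8, 145.6], [192.2, 142.1], [207.5, 157.2]]
t3 [[146.4, 220.4], [100.8, 231.5], [150.1, 221.5]]
```

View pics/c3.png

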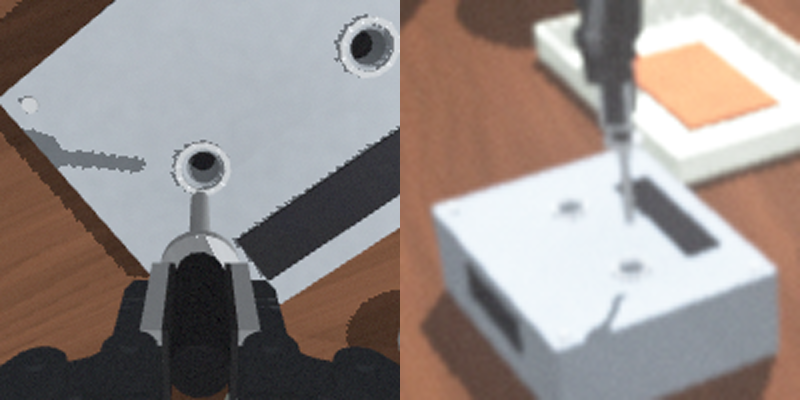

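Prediction and picture agree to about 0.5 px: tip at (261.5,198), right hole at (263,183.5), left hole at (345.5,123.5). I'll enter the right hole to about 10 mm depth.

Request:
{"api": "move_arm", "payload": {"rows": [[[1.5,-1.5,0,0,-1],[1.5,-1.5,15,0,-1],[1.5,-1.5,30,0,-1],[1.5,-1.5,40,0,-1],[1.5,-1.5,46,0,-1],[1.5,-1.5,51,0,-1],[1.5,-1.5,51,0,-1],[1.5,-1.5,51,0,-1]]]}}

```text
time_s: 7.08
eef_pos: [551.0, 172.0, 155.1]
ee_rot: [0.0, 0.842, 0.539, 0.001]
force: [0.9, 0.3, -1.2]
grip_width: 0.169
```

Request:
{"api": "move_arm", "payload": {"rows": [[[0,0,1,0,-1],[0,0,2,0,-1],[0,0,2,0,-1]]]}}

```text
time_s: 7.45
eef_pos: [551.0, 172.0, 153.1]
ee_rot: [0.0, 0.842, 0.539, 0.0]
force: [0.1, 0.4, -0.8]
grip_width: 0.167
```

Request:
{"api": "move_arm", "payload": {"rows": [[[0,0,1,0,-1],[0,0,2,0,-1],[0,0,2,0,-1]]]}}

```text
time_s: 7.82
eef_pos: [551.0, 172.0, 151.0]
ee_rot: [0.0, 0.842, 0.539, 0.0]
force: [0.3, -0.2, -2.0]
grip_width: 0.167
```

Request:
{"api": "move_arm", "payload": {"rows": [[[0,0,1,0,-1],[0,0,2,0,-1],[0,0,2,0,-1]]]}}

```text
time_s: 8.2
eef_pos: [550.9, 172.0, 148.9]
ee_rot: [0.0, 0.842, 0.539, 0.0]
force: [0.7, -0.6, -1.3]
grip_width: 0.171
```

Request:
{"api": "move_arm", "payload": {"rows": [[[0,0,1,0,-1],[0,0,2,0,-1],[0,0,2,0,-1]]]}}

```text
time_s: 8.57
eef_pos: [550.9, 172.0, 146.8]
ee_rot: [0.0, 0.842, 0.539, 0.0]
force: [-0.4, 0.5, -0.7]
grip_width: 0.167
```

Request:
{"api": "move_arm", "payload": {"rows": [[[0,0,1,0,-1],[0,0,2,0,-1],[0,0,2,0,-1]]]}}

```text
time_s: 8.95
eef_pos: [551.0, 172.0, 145.0]
ee_rot: [0.0, 0.842, 0.539, 0.0]
force: [-1.3, -0.9, 1.2]
grip_width: 0.172
```

Request:
{"api": "move_arm", "payload": {"rows": [[[0,0,1,0,-1],[0,0,1,0,-1]]]}}

```text
time_s: 9.2
eef_pos: [551.0, 172.0, 144.0]
ee_rot: [0.0, 0.842, 0.539, 0.001]
force: [-0.9, -1.4, 2.2]
grip_width: 0.169
```

```bash
python3 - <<'E'
from h import *
F=[]
for i in range(8):
    eyes.capture('top');F.append(sense()['force'][2])
print(np.mean(F),np.std(F),sense()['eef_pos'])
E
```

```text
2.1463905859009795 0.5245083111490679 [551.0200603  171.97726051 143.97761728]
```

Request:
{"api": "move_arm", "payload": {"rows": [[[0,0,1,0,-1],[0,0,1,0,-1]]]}}

```text
time_s: 9.85
eef_pos: [551.1, 172.0, 143.0]
ee_rot: [0.0, 0.842, 0.539, 0.001]
force: [-1.6, -0.2, 2.7]
grip_width: 0.168
```

```bash
cat > f.py <<'E'
from h import *
F=[]
for i in range(6):
    eyes.capture('top');F.append(sense()['force'])
print(np.mean(F,0),np.std(F,0),sense()['eef_pos'],sense()['time_s'])
E
python3 f.py
```

```text
[-0.65078498 -0.07283627  3.14292895] [0.31161175 0.43045027 0.46631356] [551.05015995 171.96866479 143.02418179] 10.15
```

The slope is about 1 N/mm, which fits the spring button and not the 5 N/mm plug. I'll press on.

Request:
{"api": "move_arm", "payload": {"rows": [[[0,0,1,0,-1],[0,0,2,0,-1],[0,0,2,0,-1]]]}}

```text
time_s: 10.52
eef_pos: [551.1, 172.0, 141.0]
ee_rot: [0.0, 0.842, 0.539, 0.001]
force: [-0.4, -1.1, 4.3]
grip_width: 0.168
```

```bash
python3 f.py
```

```text
[-0.37867879 -0.31779379  4.36821935] [0.48255732 0.35412967 0.77780337] [551.06938601 171.97062337 141.06290612] 10.825
```

Request:
{"api": "move_arm", "payload": {"rows": [[[0,0,1,0,-1],[0,0,2,0,-1],[0,0,2,0,-1]]]}}

```text
time_s: 11.2
eef_pos: [551.5, 172.0, 140.4]
ee_rot: [0.001, 0.842, 0.539, 0.001]
force: [-2.5, 0.1, 13.4]
grip_width: 0.168
```

```bash
python3 f.py
```

```text
[-2.5098283  -0.84850266 13.11125044] [0.48003254 0.44497446 0.49671206] [551.47025332 171.97679353 140.34892388] 11.5
```

It has hit the hard stop: commanded 2 mm, moved 0.7 mm, and the force rose to 13 N and held. One last look, then I'll hand in.

```bash
python3 - <<'E'
from h import *
w=cap('wrist','w4')['color'];c=cap('side','s4')['color']
o=np.zeros((400,800,3),np.uint8);o[:,:400]=cv2.resize(w[100:300,162:362],(400,400));o[:,400:]=cv2.resize(c[90:290,150:350],(400,400))
cv2.imwrite('pics/c4.png',o)
E
```

```text
(no output)
```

View pics/c4.png

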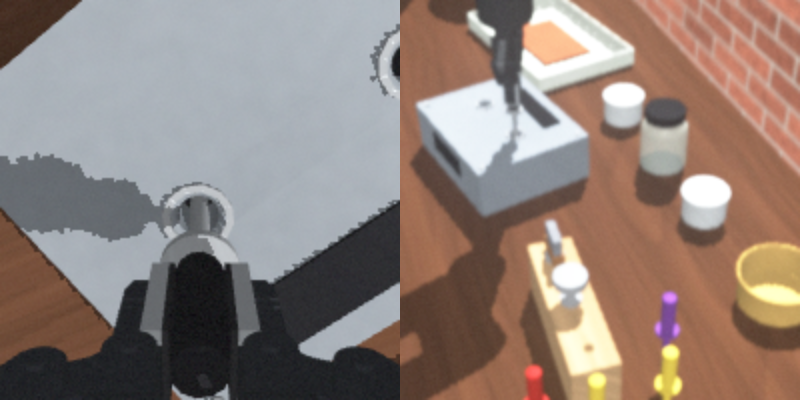

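The shaft sits in the right hole (wrist crop about (200,212)), and the stylus is upright in the grip. The other objects are in place.

```bash
python3 -c "
from h import *
s=sense();print(s['force'],s['grip_width'],s['time_s']);print(ctrl.finish_job())"
```

```text
[-2.62651941 -0.68541613 13.53921619] 0.16658805324067605 11.6
the job is handed in; nothing more can be done
None
```

I took the black-handled stylus from the stand's -y hole and lowered its tip into the limiter box's right guard hole. The reset button was there, so I pressed it to its hard stop and handed in at 11.6 s, still gripping the stylus and holding the button down. I never probed the left hole, so the blanking plug was not touched.

- **Button or plug:** resistance rose about 0.6–1 N per mm over roughly 6 mm of travel, which fits the reset button and not the 5 N/mm plug. It then went hard, holding steady at about 13 N.
- **Last picture:** the shaft was in the hole, the grip was firm, and the tamper, brush, jar, sieve and tins looked unmoved.
- **Disagreements:** no check failed. The two fixed cameras differed by about 3 mm in y on the hole and stylus positions, and the close wrist view settled it. A small sideways force of about 2.5 N at the stop remained unexplained.

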